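Fit the double lid to the egg pot and take off the cover

TASK

Get the pot of boiled eggs ready to drain: carry the two-part lid to it by the bow handle with the lever left locked, lower it until it sits fully on the rim, and only then let go. Next swing the lever on the cover to its release position, square to the bow handle, and lift the cover alone straight up, so that the straining lid stays seated in the pot. Finish while still holding the cover, level and about 10 cm above the pot with nothing else carrying it; do not shove the pot, and leave the salt shaker, cup and teaspoon where they are.

Things in the scene. Friction and masses are not known exactly. Their poses are not given: they have to be found in the camera images.
- pot: Open steel saucepan with three brown eggs in it, loose, 1.3 kg. Round, 158 mm over the rolled rim, about 143 mm inside, 80 mm high. Two loop handles, at its own +y and -y, stick out to 107 mm from the axis, at heights of 52 to 64 mm. Origin: centre of its underside.
- pot_rim (a point): Centre of the pot's mouth, level with the rim, 80 mm above the pot's underside.
- straining_lid: Inner lid, under the cover: perforated steel disc 162 mm wide, 4 mm thick, no handle, 0.2 kg. A plug collar below, 136 mm wide and 18 mm deep (130 at its edge), drops into the pot's mouth. Slot 52 x 19 mm along its x axis at the middle; two studs on top at y = +-55 mm. Origin: on the axis at the collar's lower edge: 0 on the counter, 62 mm above the pot's underside once its disc lies on the rim.
- cover: Outer lid: steel, 172 mm wide, 0.26 kg; skirt reaches 8 mm down round the inner disc. Origin on the axis where it rests on the disc, 22 mm above the straining lid's origin when nested; grooves on the studs keep both lids at one yaw. Top plate 12 to 15 mm above the origin. Black bow handle: bar along the cover's y, 14 mm thick in x, 12 high, 92 long, on posts at y = +-40 mm, open below.
- cover_grip (a point): Middle of the bow handle's bar, on the cover's axis, 62 mm above its origin; grip it from above with the fingers closing along the cover's x.
- lever (a joint): Black lever on the cover, turns about the cover's axis, stays where left (0.5 N at its tab moves it). 0: points along the cover's -x, square to the bow handle, at a small mark: released. Positive: counterclockwise from above; range +-0.9 rad; starts locked at -0.85 to -0.5. A cross bar on its shaft passes the slot at 0; beyond 0.3 either way it holds the inner lid under the cover with 2.5 mm play.
- lever_tip (a point): Centre of the top of the lever's upright tab, 66 mm from the cover's axis, 35 mm above the cover's origin. The tab is 20 mm long along the lever, 10 mm thick across it, and stands 11 mm above the 12 mm wide lever arm; pinch it across its thickness from above.
- salt: Salt shaker, 44 mm across, 90 mm high, a bystander at the left. Origin: centre of its underside.
- cup: Small cup with one handle, 60 x 83 mm, 49 mm high, a bystander at the right. Origin: centre of its underside.
- spoon: Teaspoon, 130 mm long, 11 mm high, lying along the counter's near edge at the right, a bystander. Origin: centre of its underside.

How it is judged:
On the way, in this order (a step that is already met when the one before it is completed fails the run):
1. the two lids, locked together, are carried clear of the counter by the gripper (height (world z) of straining_lid above 0.05 m and contact force between cover and the fingers above 0.5 N and z of cover in the frame of straining_lid below 0.028 m), for 0.2 s.
2. the lids sit fully on the pot while the gripper still holds the cover (horizontal distance between straining_lid and pot below 0.007 m and z of straining_lid in the frame of pot below 0.0645 m and angle between straining_lid's own z axis and vertical below 0.035 rad and z of cover in the frame of straining_lid below 0.026 m and contact force between cover and the fingers above 0.5 N), for 0.2 s.
3. the lever is swung to release, with both lids still seated (value of joint lever between -0.17 and 0.17 rad and z of straining_lid in the frame of pot below 0.0645 m and z of cover in the frame of straining_lid below 0.026 m), for 0.2 s.
At the end, for the whole second after the job is handed in: Straining lid seated (within 7 mm of the pot's axis, at most 2.5 mm high, tilt under 2 degrees), pot upright on the counter; cover held still by the gripper, level within 15 degrees, 60 to 160 mm above its nest and within 60 mm of the pot's axis, touching neither; lever within 0.25 rad of 0 (horizontal distance between straining_lid and pot below 0.007 m and z of straining_lid in the frame of pot between 0.059 and 0.0645 m and angle between straining_lid's own z axis and vertical below 0.035 rad and angle between pot's own z axis and vertical below 0.05 rad and height (world z) of pot below 0.005 m and z of cover in the frame of straining_lid between 0.082 and 0.182 m and horizontal distance between cover and pot below 0.06 m and angle between cover's own z axis and vertical below 0.26 rad and contact force between cover and the fingers above 0.5 N and contact force between cover and straining_lid below 0.05 N and contact force between cover and pot below 0.05 N and value of joint lever between -0.25 and 0.25 rad and linear speed of cover below 0.03 m/s); the arm keeps its last pose, push and grip.
It fails at once if the lever is released, or the lids part, while the straining lid is not seated in the pot ((z of cover in the frame of straining_lid above 0.032 m or value of joint lever between -0.25 and 0.25 rad) and (horizontal distance between straining_lid and pot above 0.009 m or z of straining_lid in the frame of pot above 0.068 m or angle between straining_lid's own z axis and vertical above 0.06 rad)).
It fails at once if the pot is pushed more than 40 mm or tipped (distance of pot from where it was at the start of the episode above 0.04 m or angle between pot's own z axis and vertical above 0.2 rad).
It fails at once if the salt shaker, cup or teaspoon is disturbed by more than 20 mm (distance of any of salt, cup, spoon from where it was at the start of the episode above 0.02 m).
It also fails if it takes over 72 s, if anything falls off the work surface, if the arm or the gripper's body presses on something with over 40 N, if the wrist force passes 120 N, or if a joint passes its speed limit or range.

ROBOT

A 6-joint arm with a two-finger parallel gripper is mounted at the origin on a cart in front of the work surface, level with it; the furniture and walls round the work are solid. World frame = base frame: x ahead of the robot, y to its left, z up, the work surface at z = 0. Lengths are in m, angles in rad, forces in N, time in s.
With the tool pointing down it reaches from about 0.325 to 0.925 m from the base axis. Payload 3.1 kg.
Tool frame: the origin (TCP) lies between the finger pads; the fingertips stand ctrl.nose_length ahead of it and the grasp point (between the pads) lies 11 mm behind it (ctrl.nose_length is the distance from the TCP to the fingertips, in m); z points along the fingers, y is the line along which they close (so a half turn about z gives the same grasp; the last joint's range is limited). The gripper opens to 85 mm and grips with 20 to 120 N. Pads are 22 mm wide; open, the fingers measure 114 mm over their backs; the gripper's body (76 mm by 85 mm) begins 54 mm behind the grasp point. The pads swing forward as they close: fully open they stand 13 mm farther back than shut.
Start: joints at [1.002, 0.217, 1.613, -0, 1.311, -0.112], TCP at [0.276, 0.561, 0.239] pointing down, gripper open.
Joint ranges: [-2.75, 2.75], [-0.78, 2.1], [0.31, 2.55], [-1.13, 4.27], [0.13, 2.63], [-2.58, 2.58]. Speed limits (rad/s): [2.79, 2.79, 3.14, 3.14, 3.14, 3.14].

INTERFACE

Orientations are given as a unit quaternion [x, y, z, w].
In Python, from cell import ctrl gives the robot as it stands. The module is installed in compiled form; this text tells all that it offers.
- The arm moves only by the tool arm_command, never from a script. Its argument "commands" is a list of rows, each a list of 3 entries, a list of its own where there are three numbers: the shift along the tool's x, y, z in units of 60 mm (1.0 is 60 mm), then the turn, a rotation vector about the tool's x, y, z in units of 6 degrees (1.0 is 6 degrees), then the finger opening in mm, from 0 to 85.4. In form: [[[x, y, z], [rx, ry, rz], fingers], ...]. A call has 1 to 10 rows; each row shifts and turns the commanded pose from where the row before left it, along the tool's axes as they then stand; what a row does not reach is not made up. A row lasts 1/8 s, in which the tool goes at most 62.5 mm and 10.7 degrees, less where a joint would pass 70% of its speed; a pose out of reach is approached as far as the arm can. A call is refused whole if a number of a shift passes 1 or a number of a turn 1, either way. A call with a gripper value outside its range is refused whole. The fingers move at their own pace and stop on an object; "grip_force" is the grip in N (left out, the last holds). Time passes only in rows, so rows that do not move let the fingers close. It gives the time, the measured TCP pose, the force, the opening and the grip force at its end, in the units of the state.
- ctrl.state(): the state, without advancing time (a new reading comes with each control period).
- ctrl.capture(name): name is "scene" or "top" or "wrist"; returns (picture, depth): 480x640x3 uint8, red, green, blue; 480x640 float32, m along the optical axis (not along the pixel's ray), 0 where there is no reading.
- ctrl.camera_model(name): a dict with "vertical_fov" (degrees; the focal length in pixels is half the picture's height over the tangent of half this angle, whatever the lens; pixels are square), "cx", "cy" (the principal point, pixels), "T" (4x4, takes a point from camera to world coordinates). Camera axes: x right, y up, looking along -z (the intrinsics and any distortion apply to the point x, -y, -z); pixel columns grow to the right and rows downward; lengths in m; the calibration is good to about 2 mm. A picture is of the moment at which its call begins: read the wrist's pose just before it. camera_model takes no time and is no camera call; for the wrist camera it gives the pose at the moment of the call.
- ctrl.job_done(): hands the job in; it is judged then, once.
The state is a dict: "time": time; "q": joint angles; "qd": joint speeds; "joint_torque": joint torques, N m; "position": TCP position; "tcp_rot": TCP orientation; "ft_force": force on the tool from outside, world axes, zero at the start; "ft_torque": the same for the moment, N m; "gripper_width": finger opening in m; "grip_force": force on a finger pad.
Only numpy, scipy, OpenCV 4.12 (cv2) and the standard library are available. Lean on these libraries where they do the work, as an engineer would, in place of code of your own. Each camera call takes 0.05 s, during which the arm holds its last target. There are 200 camera calls.

## Working session

There is one attempt and no reset: what is moved stays moved. The work goes in short steps, Python scripts to look and compute and a tool call to move; the robot and the scene stay as the last step left them, time stands still between calls to the robot, and variables do not carry over. Pictures are saved under pics/ and viewed, at most 10 in all, crops included, and the job is handed in when it is done.

Besides the shell and the picture viewer there is one more tool, called after "Request:" as a command line: name --argument value ..., lists and objects as JSON in quotes. arm_command: Moves the arm, as the interface text tells. Its arguments: {"type":"object","properties":{"commands":{"type":"array"},"grip_force":{"type":"number"}},"required":["commands"]}

```bash
mkdir -p pics; cat > h.py <<'E'
import numpy as np, cv2
from cell import ctrl
from scipy.spatial.transform import Rotation as R
def cap(n,save=None):
    m=ctrl.camera_model(n); im,d=ctrl.capture(n)
    if save: cv2.imwrite('pics/'+save,im[:,:,::-1])
    return im,d,m
def ray(m,u,v,H=480):
    f=H/2/np.tan(np.radians(m['vertical_fov'])/2)
    u=np.asarray(u,float);v=np.asarray(v,float)
    dc=np.stack([(u-m['cx'])/f,-(v-m['cy'])/f,-np.ones_like(u)],-1)
    T=np.array(m['T']);return T[:3,3],dc@T[:3,:3].T
def onz(m,u,v,z):
    o,d=ray(m,u,v); return o+d*((z-o[2])/d[...,2])[...,None]
def cloud(m,dep):
    v,u=np.mgrid[0:480,0:640]; o,d=ray(m,u,v); return o+d*dep[...,None]
E
python3 - <<'E'
from h import *
for n in ['top','scene']:
    im,d,m=cap(n,n+'0.png'); print({k:(np.round(v,3).tolist() if k=='T' else v) for k,v in m.items()})
s=ctrl.state();print(s['time'],s['position'],s['tcp_rot'],ctrl.nose_length)
E
```

```text
{'vertical_fov': 56.180743825511705, 'cx': 322.5324926640404, 'cy': 236.6775580308272, 'T': [[0.012, 0.986, -0.167, 0.312], [-1.0, 0.012, 0.002, -0.019], [0.004, 0.167, 0.986, 1.089], [0.0, 0.0, 0.0, 1.0]]}
{'vertical_fov': 47.257565948713115, 'cx': 324.6810183175565, 'cy': 240.35908275004496, 'T': [[0.609, 0.57, -0.552, -0.187], [-0.793, 0.42, -0.442, -0.544], [-0.02, 0.707, 0.707, 0.934], [0.0, 0.0, 0.0, 1.0]]}
0.1 [0.27528442 0.56030269 0.23806866] [ 2.26435462e-01  9.74025546e-01 -1.03948764e-03 -3.69538697e-04] 0.008
```

View pics/top0.png

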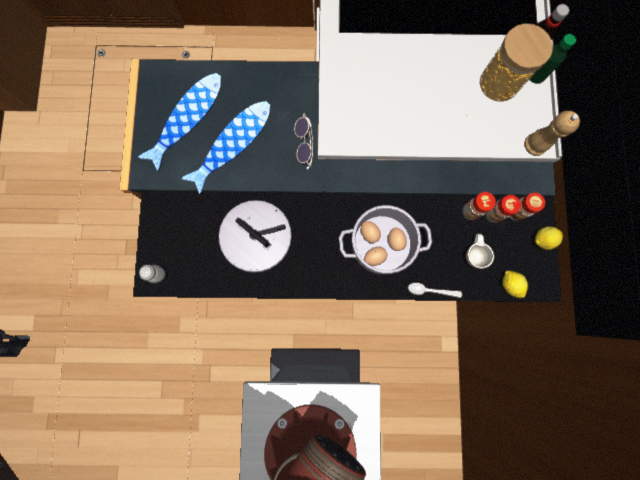

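View pics/scene0.png

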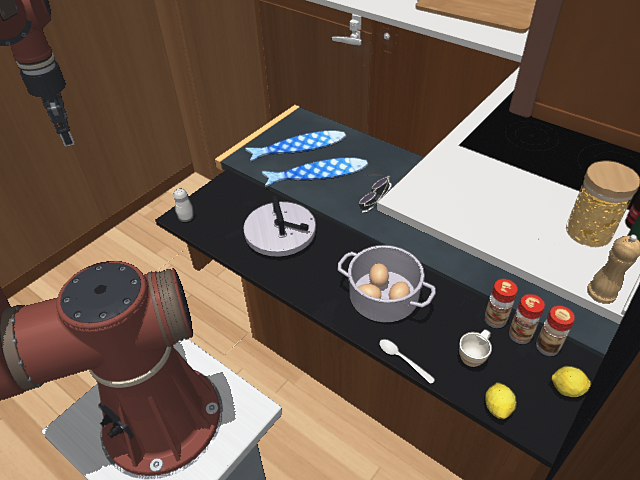

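The lid is at top px (255,236): bar from (238,217) to (270,247), lever tab near (283,229). The pot is at (385,240), with handles at (347,243) and (424,237). Next I measure both.

```bash
cat >> h.py <<'E'
def circ(P):
    A=np.c_[2*P[:,:2],np.ones(len(P))];s=np.linalg.lstsq(A,(P[:,:2]**2).sum(1),rcond=None)[0]
    return s[:2],np.sqrt(s[2]+s[:2]@s[:2])
def rimfit(m,mask,z):
    c=max(cv2.findContours(mask.astype(np.uint8),0,1)[0],key=cv2.contourArea)
    h=cv2.convexHull(c)[:,0].astype(float)
    # dense hull sampling via mask fill
    f=np.zeros((480,640),np.uint8);cv2.drawContours(f,[c],-1,1,-1)
    e=max(cv2.findContours(f,0,1)[0],key=cv2.contourArea)[:,0].astype(float)
    P=onz(m,e[:,0],e[:,1],z)
    C,r=circ(P)
    for _ in range(4):
        k=abs(np.hypot(*(P[:,:2]-C).T)-r)<.004
        C,r=circ(P[k])
    return C,r,k.sum(),len(P)
E
python3 - <<'E'
from h import *
for n,pl,pp in [('top',(268,260),(385,240)),('scene',(262,228),(388,285))]:
    im,d,m=cap(n); C=cloud(m,d); hsv=cv2.cvtColor(im,cv2.COLOR_RGB2HSV)
    np.savez(n+'.npz',im=im,d=d)
    Z=C[...,2]
    print(n,'lidz',C[pl[1],pl[0]])
    # lid: points within 0.12 of rough centre
    for name,c0,zlo,zhi in [('lid',C[pl[1],pl[0],:2],.02,.12),('pot',C[pp[1],pp[0],:2],.03,.12)]:
        k=(np.hypot(*(C[...,:2]-c0).transpose(2,0,1))<.16)&(Z>zlo)&(Z<zhi)&(d>0)
        h,e=np.histogram(Z[k],np.arange(zlo,zhi,.004)); print(name,dict(zip(np.round(e,3).tolist(),h.tolist())))
        if name=='lid':
            t=k&(abs(Z-.035)<.006); print(' plate',np.median(Z[t]),circ(C[t]) and None)
            print(' rim',rimfit(m,k,.0365))
            b=k&(Z>.068)&(hsv[...,2]<90); P=C[b]; mu=P.mean(0); w,V=np.linalg.eigh(np.cov(P[:,:2].T)); print(' bar',b.sum(),mu,np.median(P[:,2]),np.degrees(np.arctan2(V[1,1],V[0,1])),(P[:,:2]-mu[:2])@V[:,1] .__abs__() if 0 else np.ptp((P[:,:2]-mu[:2])@V[:,1]))
            l=k&(Z>.042)&(Z<.064)&(hsv[...,2]<90); Q=C[l]; print(' lev far',[np.round(q,4).tolist() for q in Q[np.argsort(-np.hypot(*(Q[:,:2]-mu[:2]).T))][:40:8]])
        else:
            t=k&(Z>.074)&(Z<.088); print(' rim',t.sum(),rimfit(m,t,.080),np.median(Z[t]))
            hd=k&(Z>.04)&(Z<.072); Cc,_=circ(C[t]); r=np.hypot(*(C[...,:2]-Cc).transpose(2,0,1)); hd&=(r>.088)&(r<.115); 
            q=C[hd][:,:2]-Cc; a=np.arctan2(q[:,1],q[:,0]); print(' handle ang',hd.sum(),np.degrees(np.angle(np.mean(np.exp(2j*a)))/2))
E
```

```text
top lidz [0.43324393 0.10667451 0.03506505]
lid {0.02: 14, 0.024: 26, 0.028: 607, 0.032: 2252, 0.036: 677, 0.04: 57, 0.044: 74, 0.048: 16, 0.052: 15, 0.056: 21, 0.06: 3, 0.064: 2, 0.068: 1, 0.072: 1, 0.076: 0, 0.08: 10, 0.084: 85, 0.088: 135, 0.092: 10, 0.096: 0, 0.1: 0, 0.104: 0, 0.108: 0, 0.112: 0}
 plate 0.0341409974208563 None
 rim (array([0.49203744, 0.1401256 ]), np.float64(0.08446338556461915), np.int64(202), 202)
 bar 215 [0.49106144 0.13850282 0.08837446] 0.088608367392224 51.23184553038839 0.08744752097961273
 lev far [[0.5138, 0.0695, 0.0547], [0.5134, 0.074, 0.0565], [0.5059, 0.0771, 0.0456], [0.5046, 0.0812, 0.0523], [0.5058, 0.0866, 0.0455]]
pot {0.03: 116, 0.034: 206, 0.038: 262, 0.042: 322, 0.046: 274, 0.05: 63, 0.054: 59, 0.058: 206, 0.062: 166, 0.066: 51, 0.07: 48, 0.074: 262, 0.078: 369, 0.082: 26, 0.086: 0, 0.09: 0, 0.094: 0, 0.098: 0, 0.102: 0, 0.106: 0, 0.11: 0, 0.114: 0}
 rim 657 (array([ 0.48109126, -0.16556547]), np.float64(0.07736642063121586), np.int64(193), 193) 0.07864852526423549
 handle ang 246 -83.96710664051228
scene lidz [0.45455519 0.15969856 0.0396
[... 323 characters left out ...]
263992]), np.float64(0.08738630696829104), np.int64(162), 191)
 bar 184 [0.48523994 0.13285633 0.08692647] 0.08820657724518655 51.323843903657355 0.09518341965479157
 lev far [[0.5059, 0.0639, 0.0479], [0.508, 0.068, 0.0568], [0.5083, 0.0714, 0.0547], [0.5085, 0.0748, 0.0526], [0.5099, 0.0786, 0.0559]]
pot {0.03: 204, 0.034: 234, 0.038: 325, 0.042: 424, 0.046: 414, 0.05: 180, 0.054: 209, 0.058: 297, 0.062: 331, 0.066: 194, 0.07: 143, 0.074: 208, 0.078: 456, 0.082: 53, 0.086: 0, 0.09: 0, 0.094: 0, 0.098: 0, 0.102: 0, 0.106: 0, 0.11: 0, 0.114: 0}
 rim 717 (array([ 0.4782356, -0.1684675]), np.float64(0.07767972461635397), np.int64(189), 189) 0.0792106425922543
 handle ang 255 -84.41748786438386
```

```bash
cat >> h.py <<'E'
def go(p,yaw=None):
    s=ctrl.state();r=R.from_quat(s['tcp_rot']).as_matrix();p0=np.array(s['position'])
    cy=np.degrees(np.arctan2(r[1,1],r[0,1]));t=np.degrees(np.arccos(-r[2,2]))
    print('t',s['time'],'pos',p0.round(4),'yaw',cy.round(2),'tilt',t.round(2),'F',np.round(s['ft_force'],1),'w',s['gripper_width'],'shift units',((np.array(p)-p0)@r/.06).round(3),'rz',None if yaw is None else round(-((yaw-cy+180)%360-180)/6,3))
E
python3 -c "
from h import *
go([.44,.18,.26],-38.7)"
```

```text
t 0.2 pos [0.2754 0.5605 0.2384] yaw 63.83 tilt 0.09 F [ 0.4 -0.7 -0.1] w 0.08559405896601036 shift units [-5.259 -4.482 -0.353] rz 17.088
```

Request:
arm_command --commands '[[[-0.53, -0.45, -0.04], [0, 0, 0], 85], [[-0.53, -0.45, -0.04], [0, 0, 0], 85], [[-0.53, -0.45, -0.04], [0, 0, 0], 85], [[-0.53, -0.45, -0.04], [0, 0, 0], 85], [[-0.53, -0.45, -0.04], [0, 0, 0], 85], [[-0.53, -0.45, -0.04], [0, 0, 0], 85], [[-0.53, -0.45, -0.04], [0, 0, 0], 85], [[-0.53, -0.45, -0.04], [0, 0, 0], 85], [[-0.53, -0.45, -0.03], [0, 0, 0], 85], [[-0.49, -0.43, 0], [0, 0, 0], 85]]'

```text
time: 1.45
position: [0.4408, 0.1791, 0.2605]
tcp_rot: [0.227, 0.974, 0.0, 0.0]
ft_force: [0.0, 0.3, -0.3]
gripper_width: 0.0846
grip_force: 0.0
```

Request:
arm_command --commands '[[[0, 0, 0], [0, 0, 1], 85], [[0, 0, 0], [0, 0, 1], 85], [[0, 0, 0], [0, 0, 1], 85], [[0, 0, 0], [0, 0, 1], 85], [[0, 0, 0], [0, 0, 1], 85], [[0, 0, 0], [0, 0, 1], 85], [[0, 0, 0], [0, 0, 1], 85], [[0, 0, 0], [0, 0, 1], 85], [[0, 0, 0], [0, 0, 1], 85], [[0, 0, 0], [0, 0, 1], 85]]'

```text
time: 2.7
position: [0.4401, 0.1804, 0.2601]
tcp_rot: [0.684, 0.729, -0.0, -0.0]
ft_force: [0.3, 0.1, 0.5]
gripper_width: 0.0853
grip_force: 0.0
```

Request:
arm_command --commands '[[[0, 0, 0], [0, 0, 1], 85], [[0, 0, 0], [0, 0, 1], 85], [[0, 0, 0], [0, 0, 1], 85], [[0, 0, 0], [0, 0, 1], 85], [[0, 0, 0], [0, 0, 1], 85], [[0, 0, 0], [0, 0, 1], 85], [[0, 0, 0], [0, 0, 1], 85], [[0, 0, 0], [0, 0, 0], 85]]'

```text
time: 3.7
position: [0.4401, 0.1805, 0.2601]
tcp_rot: [0.899, 0.438, -0.0, -0.0]
ft_force: [0.0, 0.2, -0.8]
gripper_width: 0.0853
grip_force: 0.0
```

```bash
python3 - <<'E'
from h import *
go([.488,.136,.26],-38.7)
im,d,m=cap('wrist','w1.png');print(np.round(m['T'],3).tolist(),m['vertical_fov'])
np.savez('w1.npz',im=im,d=d,T=m['T'])
E
```

```text
t 3.7 pos [0.4401 0.1805 0.2601] yaw -38.1 tilt 0.02 F [ 0.   0.2 -0.8] w 0.0852569991447581 shift units [-0.091  1.085  0.002] rz 0.1
[[0.786, 0.588, 0.188, 0.489], [-0.618, 0.749, 0.239, 0.242], [-0.0, -0.304, 0.953, 0.395], [0.0, 0.0, 0.0, 1.0]] 64.43612473897507
```

View pics/w1.png

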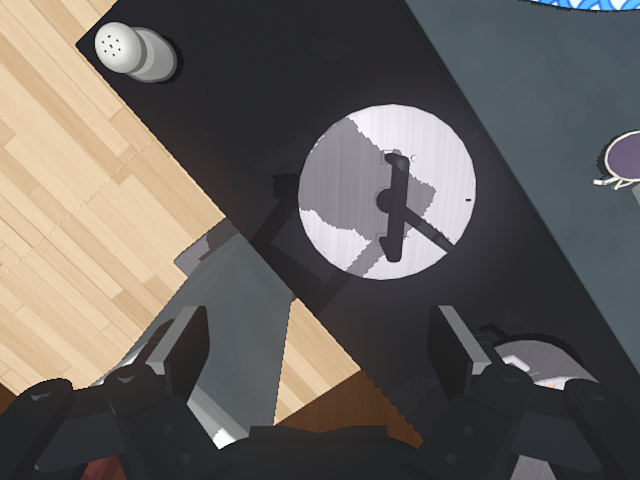

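The wrist view shows the lid centred near (387,192), the bar from (400,158) to (393,258), the lever out to (452,247) and the mark at (468,200). I refine the bar with this view.

```bash
python3 - <<'E'
from h import *
z=np.load('w1.npz');im,d=z['im'],z['d'];m=dict(ctrl.camera_model('wrist'));m['T']=z['T']
C=cloud(m,d);Z=C[...,2];V=im.max(2)
k=(np.hypot(C[...,0]-.488,C[...,1]-.136)<.11)&(d>0)
b=k&(Z>.08)&(Z<.1);P=C[b]
print(b.sum(),'bar z',np.percentile(P[:,2],[10,50,90]))
v,u=np.nonzero(b);Q=onz(m,u,v,.09)[:,:2]
(c,sz,a)=cv2.minAreaRect((Q*1000).astype(np.float32));w,E=np.linalg.eigh(np.cov(Q.T));
print('rect',c,sz,a,'pca',np.degrees(np.arctan2(E[1,1],E[0,1])))
t=k&(Z>.022)&(Z<.12); print('rim',rimfit(m,t,.0365),'plate',np.median(Z[k&(abs(Z-.036)<.006)]))
l=k&(Z>.049)&(Z<.064)&(V<90); v,u=np.nonzero(l);Q=onz(m,u,v,.057)[:,:2]
r=np.hypot(*(Q-np.array(c)/1000).T);Q=Q[r>.05]; print('tab',len(Q),Q.mean(0),np.degrees(np.arctan2(*(Q.mean(0)-np.array(c)/1000)[::-1])))
E
```

```text
1796 bar z [0.08646116 0.08937853 0.09075355]
rect (492.6421813964844, 142.64553833007812) (89.74415588378906, 14.401875495910645) 51.154136657714844 pca 50.964565332995555
rim (array([0.49264705, 0.14228318]), np.float64(0.0841670894673284), np.int64(498), 498) plate 0.034959017815433896
tab 206 [0.50995635 0.0799241 ] -74.56790607861566
```

```bash
python3 -c "
from h import *
go([.4915,.141,.18],-38.9)"
```

```text
t 3.75 pos [0.4402 0.1805 0.2601] yaw -38.07 tilt 0.02 F [ 0.1 -0.   0.3] w 0.08512223997625626 shift units [0.01  1.079 1.336] rz 0.139
```

Request:
arm_command --commands '[[[0, 0.27, 0.3], [0, 0, 0.14], 60], [[0, 0.27, 0.3], [0, 0, 0], 60], [[0, 0.27, 0.3], [0, 0, 0], 60], [[0, 0.27, 0.3], [0, 0, 0], 60], [[0, 0, 0.14], [0, 0, 0], 60], [[0, 0, 0], [0, 0, 0], 60]]'

```text
time: 4.5
position: [0.4898, 0.1398, 0.1787]
tcp_rot: [0.903, 0.43, -0.001, -0.001]
ft_force: [-0.5, 0.1, -0.1]
gripper_width: 0.0601
grip_force: 0.0
```

```bash
python3 - <<'E'
from h import *
go([.4915,.141,.09],-38.9)
im,d,m=cap('wrist','w2.png')
C=cloud(m,d);Z=C[...,2];V=im.max(2)
k=(np.hypot(C[...,0]-.4915,C[...,1]-.141)<.11)&(d>0)
b=k&(Z>.08)&(Z<.1);n,L,st,ce=cv2.connectedComponentsWithStats(b.astype(np.uint8));i=1+st[1:,4].argmax();b=L==i
print(st[i],'bar z',np.percentile(Z[b],[10,50,90]))
v,u=np.nonzero(b);Q=onz(m,u,v,.09)[:,:2];w,E=np.linalg.eigh(np.cov(Q.T));print(Q.mean(0),cv2.minAreaRect((Q*1000).astype(np.float32)),np.degrees(np.arctan2(E[1,1],E[0,1])))
E
```

```text
t 4.5 pos [0.4898 0.1398 0.1787] yaw -39.01 tilt 0.17 F [-0.5  0.1 -0.1] w 0.06006615928690367 shift units [0.036 0.012 1.478] rz -0.018
[ 310  167   23  140 3022] bar z [0.08684674 0.08946745 0.09070431]
[0.49536525 0.14406039] ((493.7425842285156, 141.99969482421875), (90.44303894042969, 13.625194549560547), 50.74060821533203) 50.968542827787424
```

View pics/w2.png

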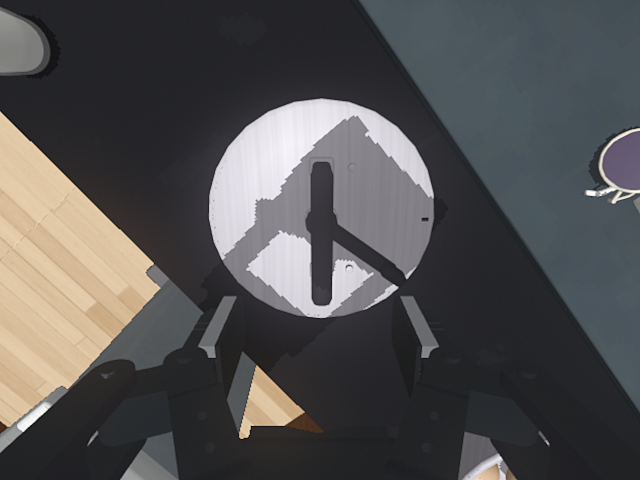

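The bar (x≈321) lies centred between the fingers (217 and 425), vertical in the view. Next I descend and grip.

Request:
arm_command --commands '[[[0.07, 0, 0.3], [0, 0, 0], 60], [[0, 0, 0.3], [0, 0, 0], 60], [[0, 0, 0.3], [0, 0, 0], 60], [[0, 0, 0.3], [0, 0, 0], 60], [[0, 0, 0.3], [0, 0, 0], 60], [[0, 0, 0.28], [0, 0, 0], 60], [[0, 0, 0], [0, 0, 0], 60], [[0, 0, 0], [0, 0, 0], 5], [[0, 0, 0], [0, 0, 0], 5], [[0, 0, 0], [0, 0, 0], 5]]' --grip_force 70

```text
time: 5.8
position: [0.4943, 0.1434, 0.0741]
tcp_rot: [0.903, 0.43, 0.001, 0.0]
ft_force: [-0.5, -0.1, 3.2]
gripper_width: 0.0127
grip_force: 68.1
```

Request:
arm_command --commands '[[[0, 0, 0], [0, 0, 0], 5], [[0, 0, 0], [0, 0, 0], 5], [[0, 0, 0], [0, 0, 0], 5], [[0, 0, 0], [0, 0, 0], 5]]'

```text
time: 6.3
position: [0.4943, 0.1434, 0.074]
tcp_rot: [0.903, 0.43, 0.001, 0.0]
ft_force: [-0.3, -0.0, 5.6]
gripper_width: 0.0125
grip_force: 68.5
```

The bar is held. Once held, the lid would hide the pot from the wrist camera, so I open again (the lid is undisturbed) and first look at the pot from the same relative pose.

Request:
arm_command --commands '[[[0, 0, 0], [0, 0, 0], 60], [[0, 0, 0], [0, 0, 0], 60], [[0, 0, 0], [0, 0, 0], 60], [[0, 0, -0.5], [0, 0, 0], 60], [[0, 0, -0.6], [0, 0, 0], 60], [[0, 0, -0.6], [0, 0, 0], 60], [[0, 0, -0.6], [0, 0, 0], 60]]'

```text
time: 7.18
position: [0.4931, 0.1431, 0.2119]
tcp_rot: [0.903, 0.43, -0.0, -0.0]
ft_force: [0.6, 0.2, 0.1]
gripper_width: 0.0603
grip_force: 0.0
```

```bash
python3 - <<'E'
from h import *
im,d,m=cap('wrist');C=cloud(m,d);Z=C[...,2]
k=(np.hypot(C[...,0]-.4935,C[...,1]-.142)<.11)&(d>0)
print('lid rim',rimfit(m,k&(Z>.022)&(Z<.07),.0365))
b=k&(Z>.08)&(Z<.1);n,L,st,ce=cv2.connectedComponentsWithStats(b.astype(np.uint8));b=L==1+st[1:,4].argmax()
v,u=np.nonzero(b);Q=onz(m,u,v,.09)[:,:2];print(cv2.minAreaRect((Q*1000).astype(np.float32)))
go([.4825,-.164,.22],-39)
E
```

```text
lid rim (array([0.49301507, 0.14242264]), np.float64(0.08394166111137834), np.int64(562), 562)
((493.0002746582031, 142.591552734375), (89.92163848876953, 13.733527183532715), 51.4035530090332)
t 7.225 pos [0.4965 0.1436 0.2177] yaw -39.0 tilt 0.52 F [1.2 0.6 3.1] w 0.06005059799069029 shift units [-4.132  3.045 -0.047] rz -0.001
```

Request:
arm_command --commands '[[[-0.46, 0.34, 0], [0, 0, 0], 60], [[-0.46, 0.34, 0], [0, 0, 0], 60], [[-0.46, 0.34, 0], [0, 0, 0], 60], [[-0.46, 0.34, 0], [0, 0, 0], 60], [[-0.46, 0.34, 0], [0, 0, 0], 60], [[-0.46, 0.34, 0], [0, 0, 0], 60], [[-0.46, 0.34, 0], [0, 0, 0], 60], [[-0.46, 0.34, 0], [0, 0, 0], 60], [[-0.45, 0.33, 0], [0, 0, 0], 60], [[0, 0, 0], [0, 0, 0], 60]]'

```text
time: 8.48
position: [0.4794, -0.1664, 0.2106]
tcp_rot: [0.903, 0.429, -0.0, 0.0]
ft_force: [0.8, 0.8, 0.6]
gripper_width: 0.0601
grip_force: 0.0
```

```bash
python3 - <<'E'
from h import *
go([.4925,.1425,.20],-38.9)
im,d,m=cap('wrist','w3.png');C=cloud(m,d);Z=C[...,2];np.savez('w3.npz',im=im,d=d,T=m['T'])
k=(np.hypot(C[...,0]-.4825,C[...,1]+.164)<.095)&(d>0)&(Z>.07)&(Z<.09)
k=cv2.morphologyEx(k.astype(np.uint8),cv2.MORPH_CLOSE,np.ones((3,3)))
print('pot rim z',np.percentile(Z[k>0],[10,50,90]),rimfit(m,k,.079),rimfit(m,k,.076), 'cloud',circ(C[(k>0)&(Z>.076)]))
E
```

```text
t 8.475 pos [ 0.4794 -0.1664  0.2106] yaw -39.2 tilt 0.02 F [0.8 0.8 0.6] w 0.06006065011445811 shift units [ 4.127 -3.084  0.176] rz -0.05
pot rim z [0.07363429 0.07965012 0.08103064] (array([ 0.48112185, -0.1661988 ]), np.float64(0.07807995296180625), np.int64(600), 600) (array([ 0.48058184, -0.16688177]), np.float64(0.07895802118830152), np.int64(600), 600) cloud (array([ 0.48141697, -0.16582078]), np.float64(0.0745035556937634))
```

View pics/w3.png

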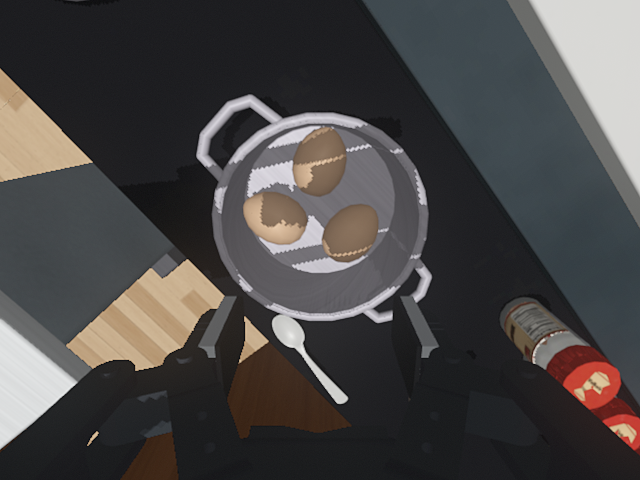

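The pot is centred at px (320,216), world (0.481,-0.166). The lid, measured the same way, is at (0.493,0.1425), so the shift is (-0.012,-0.309). Next I go back to fetch the lid.

Request:
arm_command --commands '[[[0.46, -0.34, 0], [0, 0, 0], 60], [[0.46, -0.34, 0], [0, 0, 0], 60], [[0.46, -0.34, 0], [0, 0, 0], 60], [[0.46, -0.34, 0], [0, 0, 0], 60], [[0.46, -0.34, 0], [0, 0, 0], 60], [[0.46, -0.34, 0], [0, 0, 0], 60], [[0.46, -0.34, 0], [0, 0, 0], 60], [[0.46, -0.34, 0], [0, 0, 0], 60], [[0.45, -0.36, 0], [0, 0, 0], 60], [[0, 0, 0], [0, 0, 0], 60]]'

```text
time: 9.78
position: [0.491, 0.1471, 0.2107]
tcp_rot: [0.902, 0.433, -0.0, -0.0]
ft_force: [0.6, 0.2, -0.3]
gripper_width: 0.0599
grip_force: 0.0
```

```bash
python3 -c "
from h import *
go([.493,.1425,.073],-38.9)"
```

```text
t 9.775 pos [0.491  0.1471 0.2107] yaw -38.74 tilt 0.06 F [ 0.6  0.2 -0.3] w 0.05992871294090406 shift units [-0.039  0.076  2.295] rz 0.027
```

Request:
arm_command --commands '[[[-0.04, 0.04, 0.4], [0, 0, 0.03], 60], [[0, 0, 0.5], [0, 0, 0], 60], [[0, 0, 0.5], [0, 0, 0], 60], [[0, 0, 0.4], [0, 0, 0], 60], [[0, 0, 0.3], [0, 0, 0], 60], [[0, 0, 0.2], [0, 0, 0], 60], [[0, 0, 0], [0, 0, 0], 60]]'

```text
time: 10.65
position: [0.4918, 0.1407, 0.0724]
tcp_rot: [0.903, 0.429, -0.001, -0.0]
ft_force: [0.3, -0.1, 0.3]
gripper_width: 0.0603
grip_force: 0.0
```

```bash
python3 -c "
from h import *
go([.493,.1425,.073],-38.9)"
```

```text
t 10.65 pos [0.4918 0.1407 0.0724] yaw -39.19 tilt 0.1 F [ 0.3 -0.1  0.3] w 0.0603101547012408 shift units [ 0.036 -0.003 -0.011] rz -0.049
```

Request:
arm_command --commands '[[[0.03, 0, 0], [0, 0, -0.04], 40], [[0, 0, 0], [0, 0, 0], 5], [[0, 0, 0], [0, 0, 0], 5], [[0, 0, 0], [0, 0, 0], 5], [[0, 0, 0], [0, 0, 0], 5], [[0, 0, 0], [0, 0, 0], 5]]' --grip_force 80

```text
time: 11.4
position: [0.4945, 0.1424, 0.074]
tcp_rot: [0.902, 0.431, 0.001, 0.0]
ft_force: [-0.6, 0.3, 5.9]
gripper_width: 0.0124
grip_force: 78.3
```

```bash
python3 -c "
from h import *
go([.493,.1425,.073],-38.9)"
```

```text
t 11.4 pos [0.4945 0.1424 0.074 ] yaw -38.95 tilt 0.12 F [-0.6  0.3  5.9] w 0.012370835184602101 shift units [-0.015 -0.021  0.017] rz -0.008
```

Request:
arm_command --commands '[[[0, 0, -0.1], [0, 0, 0], 5], [[0, 0, -0.2], [0, 0, 0], 5], [[0, 0, -0.3], [0, 0, 0], 5], [[0, 0, -0.4], [0, 0, 0], 5], [[0, 0, -0.4], [0, 0, 0], 5], [[0, 0, -0.4], [0, 0, 0], 5], [[0, 0, -0.2], [0, 0, 0], 5], [[0, 0, 0], [0, 0, 0], 5], [[0, 0, 0], [0, 0, 0], 5]]'

```text
time: 12.52
position: [0.4926, 0.1422, 0.192]
tcp_rot: [0.902, 0.431, -0.001, -0.0]
ft_force: [0.3, 0.7, -4.4]
gripper_width: 0.0123
grip_force: 78.3
```

```bash
python3 -c "
from h import *
go([.481,-.1665,.195],-38.9)"
```

```text
t 12.525 pos [0.4926 0.1422 0.192 ] yaw -38.95 tilt 0.13 F [ 0.3  0.7 -4.4] w 0.012276321259092003 shift units [-4.123  3.083 -0.048] rz -0.009
```

Request:
arm_command --commands '[[[-0.3, 0.22, 0], [0, 0, 0], 5], [[-0.45, 0.34, 0], [0, 0, 0], 5], [[-0.45, 0.34, 0], [0, 0, 0], 5], [[-0.45, 0.34, 0], [0, 0, 0], 5], [[-0.45, 0.34, 0], [0, 0, 0], 5], [[-0.45, 0.34, 0], [0, 0, 0], 5], [[-0.45, 0.34, 0], [0, 0, 0], 5], [[-0.45, 0.34, 0], [0, 0, 0], 5], [[-0.45, 0.34, 0], [0, 0, 0], 5], [[-0.2, 0.13, 0], [0, 0, 0], 5]]'

```text
time: 13.78
position: [0.4813, -0.166, 0.1918]
tcp_rot: [0.903, 0.43, -0.001, -0.001]
ft_force: [0.6, 1.0, -4.5]
gripper_width: 0.0124
grip_force: 78.4
```

Request:
arm_command --commands '[[[0, 0, 0], [0, 0, 0], 5], [[0, 0, 0], [0, 0, 0], 5]]'

```text
time: 14.02
position: [0.4818, -0.1636, 0.1925]
tcp_rot: [0.902, 0.431, -0.0, -0.001]
ft_force: [-0.2, -0.5, -4.5]
gripper_width: 0.013
grip_force: 78.3
```

```bash
python3 - <<'E'
from h import *
go([.4812,-.1662,.155],-38.9)
im,d,m=cap('wrist');C=cloud(m,d);Z=C[...,2];s=ctrl.state();p=np.array(s['position'])
k=(np.hypot(C[...,0]-p[0],C[...,1]-p[1])<.11)&(d>0)
h,e=np.histogram(Z[k],np.arange(.03,.24,.006));print(dict(zip(e.round(3).tolist(),h.tolist())))
b=k&(abs(Z-(p[2]-.037))<.012); print('lid',rimfit(m,k&(Z>p[2]-.055)&(Z<p[2]-.01),np.median(Z[b])),np.median(Z[b]))
P=C[b];A=np.c_[P[:,:2]-p[:2],np.ones(len(P))];print('slope',np.linalg.lstsq(A,P[:,2],rcond=None)[0])
E
```

```text
t 14.025 pos [ 0.4818 -0.1636  0.1925] yaw -38.92 tilt 0.11 F [-0.2 -0.5 -4.5] w 0.012990092450519793 shift units [-0.041  0.021  0.625] rz -0.003
{0.03: 0, 0.036: 0, 0.042: 0, 0.048: 0, 0.054: 15, 0.06: 980, 0.066: 6, 0.072: 0, 0.078: 0, 0.084: 0, 0.09: 0, 0.096: 0, 0.102: 0, 0.108: 0, 0.114: 0, 0.12: 0, 0.126: 0, 0.132: 0, 0.138: 0, 0.144: 808, 0.15: 58863, 0.156: 790, 0.162: 1073, 0.168: 92, 0.174: 111, 0.18: 112, 0.186: 271, 0.192: 471, 0.198: 780, 0.204: 7950, 0.21: 804, 0.216: 732, 0.222: 1094, 0.228: 2368}
lid (array([ 0.48873198, -0.15377437]), np.float64(0.0726719719473647), np.int64(348), 1135) 0.15319153943241265
slope [-0.01090317 -0.01138849  0.15366658]
```

Request:
arm_command --commands '[[[-0.03, 0.02, 0.2], [0, 0, 0], 5], [[0, 0, 0.2], [0, 0, 0], 5], [[0, 0, 0.12], [0, 0, 0], 5], [[0, 0, 0], [0, 0, 0], 5], [[0, 0, 0], [0, 0, 0], 5]]'

```text
time: 14.7
position: [0.4822, -0.1671, 0.1621]
tcp_rot: [0.902, 0.431, 0.0, 0.0]
ft_force: [1.3, 0.4, -4.4]
gripper_width: 0.0124
grip_force: 78.4
```

```bash
python3 - <<'E'
from h import *
go([.4812,-.1662,.136],-38.9)
im,d,m=cap('scene'); 
cv2.imwrite('pics/s1.png',cv2.resize(im[190:350,300:480,::-1],None,fx=3,fy=3))
E
```

```text
t 14.7 pos [ 0.4822 -0.1671  0.1621] yaw -38.96 tilt 0.03 F [ 1.3  0.4 -4.4] w 0.012393895817470576 shift units [ 0.001 -0.023  0.435] rz -0.009
```

View pics/s1.png

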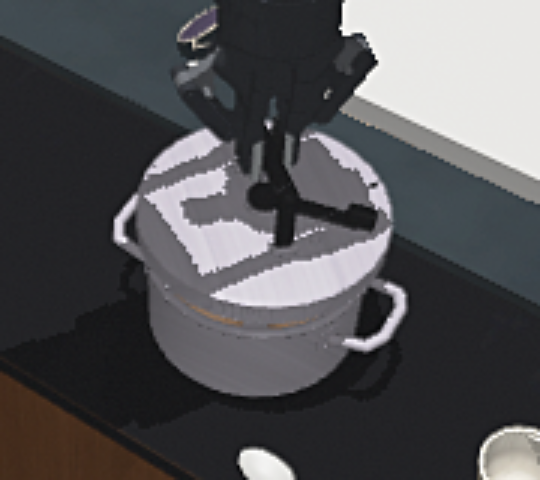

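The lid hovers centred over the pot mouth with a small gap, and the tab is at crop (362,213). I lower it gently.

Request:
arm_command --commands '[[[0, -0.02, 0.06], [0, 0, 0], 5], [[0, 0, 0.06], [0, 0, 0], 5], [[0, 0, 0.06], [0, 0, 0], 5], [[0, 0, 0.06], [0, 0, 0], 5], [[0, 0, 0.06], [0, 0, 0], 5], [[0, 0, 0], [0, 0, 0], 5], [[0, 0, 0], [0, 0, 0], 5]]'

```text
time: 15.62
position: [0.4811, -0.1662, 0.1439]
tcp_rot: [0.902, 0.431, 0.0, 0.0]
ft_force: [0.2, -0.1, -4.2]
gripper_width: 0.0122
grip_force: 78.4
```

```bash
python3 - <<'E'
from h import *
go([.4812,-.1662,.136],-38.9)
E
```

```text
t 15.625 pos [ 0.4811 -0.1662  0.1439] yaw -38.95 tilt 0.01 F [ 0.2 -0.1 -4.2] w 0.012243716803000234 shift units [0.001 0.001 0.132] rz -0.009
```

No contact yet and the collar is 1 cm inside the mouth. I continue down.

Request:
arm_command --commands '[[[0, 0, 0.05], [0, 0, 0], 5], [[0, 0, 0.05], [0, 0, 0], 5], [[0, 0, 0.04], [0, 0, 0], 5], [[0, 0, 0], [0, 0, 0], 5]]'

```text
time: 16.12
position: [0.4814, -0.1664, 0.1361]
tcp_rot: [0.902, 0.431, 0.0, 0.0]
ft_force: [-0.2, 0.3, 0.4]
gripper_width: 0.0127
grip_force: 79.0
```

Request:
arm_command --commands '[[[0, 0, 0.03], [0, 0, 0], 5], [[0, 0, 0], [0, 0, 0], 5], [[0, 0, 0], [0, 0, 0], 5]]'

```text
time: 16.5
position: [0.4816, -0.1664, 0.1357]
tcp_rot: [0.902, 0.431, 0.0, 0.0]
ft_force: [-4.5, 2.0, 7.8]
gripper_width: 0.0123
grip_force: 80.1
```

Request:
arm_command --commands '[[[0, 0, 0.02], [0, 0, 0], 5], [[0, 0, 0], [0, 0, 0], 5], [[0, 0, 0], [0, 0, 0], 5], [[0, 0, 0], [0, 0, 0], 5]]'

```text
time: 17.0
position: [0.4816, -0.1665, 0.1356]
tcp_rot: [0.902, 0.431, 0.0, 0.0]
ft_force: [-6.2, 3.6, 13.5]
gripper_width: 0.0123
grip_force: 80.8
```

Request:
arm_command --commands '[[[0, 0, 0], [0, 0, 0], 50], [[0, 0, 0], [0, 0, 0], 50], [[0, 0, 0], [0, 0, 0], 50], [[0, 0, -0.4], [0, 0, 0], 50], [[0, 0, -0.5], [0, 0, 0], 50], [[0, 0, -0.6], [0, 0, 0], 60], [[0, 0, -0.3], [0, 0, 0], 60], [[0, 0, 0], [0, 0, 0], 60], [[0, 0, 0], [0, 0, 0], 60]]'

```text
time: 18.12
position: [0.4801, -0.1658, 0.2388]
tcp_rot: [0.902, 0.431, -0.001, -0.001]
ft_force: [0.2, -0.6, -1.4]
gripper_width: 0.0601
grip_force: 0.0
```

```bash
python3 - <<'E'
from h import *
go([.4812,-.1662,.136],-38.9)
im,d,m=cap('wrist','w4.png')
C=cloud(m,d);Z=C[...,2];V=im.max(2)
k=(np.hypot(C[...,0]-.4812,C[...,1]+.1662)<.11)&(d>0)
h,e=np.histogram(Z[k],np.arange(.08,.17,.004));print(dict(zip(e.round(3).tolist(),h.tolist())))
t=k&(abs(Z-.098)<.006)&(V>100);P=C[t];print('plate',np.median(P[:,2]),'slope',np.linalg.lstsq(np.c_[P[:,:2]-[.4812,-.1662],np.ones(len(P))],P[:,2],rcond=None)[0])
print('rim',rimfit(m,k&(Z>.085)&(Z<.125),.098))
b=k&(Z>.142)&(Z<.162);n,L,st,ce=cv2.connectedComponentsWithStats(b.astype(np.uint8));b=L==1+st[1:,4].argmax()
v,u=np.nonzero(b);Q=onz(m,u,v,.152)[:,:2];r=cv2.minAreaRect((Q*1000).astype(np.float32));print('bar',r)
l=k&(Z>.112)&(Z<.126)&(V<90); v,u=np.nonzero(l);Q=onz(m,u,v,.119)[:,:2]
c=np.array(r[0])/1000;Q=Q[np.hypot(*(Q-c).T)>.05];w,E=np.linalg.eigh(np.cov(Q.T));print('tab',len(Q),Q.mean(0),cv2.minAreaRect((Q*1000).astype(np.float32)),np.degrees(np.arctan2(*(Q.mean(0)-c)[::-1])),'z',np.percentile(Z[l],[50,90]))
E
```

```text
t 18.125 pos [ 0.4801 -0.1658  0.2388] yaw -38.95 tilt 0.16 F [ 0.2 -0.6 -1.4] w 0.06010307295467439 shift units [0.007 0.023 1.713] rz -0.009
{0.08: 0, 0.084: 0, 0.088: 4, 0.092: 8657, 0.096: 24465, 0.1: 349, 0.104: 596, 0.108: 592, 0.112: 75, 0.116: 309, 0.12: 36, 0.124: 13, 0.128: 18, 0.132: 9, 0.136: 0, 0.14: 0, 0.144: 164, 0.148: 2115, 0.152: 714, 0.156: 0, 0.16: 0, 0.164: 0}
plate 0.09679840906861101 slope [-5.02946574e-05 -1.81064442e-03  9.67513806e-02]
rim (array([ 0.48088151, -0.16698026]), np.float64(0.083943635105937), np.int64(628), 628)
bar ((481.18963623046875, -166.5276641845703), (90.09717559814453, 13.69130802154541), 51.02641677856445)
tab 343 [ 0.49812134 -0.22900296] ((498.196533203125, -229.1311798095703), (10.017953872680664, 20.997583389282227), 14.969121932983398) -74.8362690986916 z [0.11865402 0.12005278]
```

View pics/w4.png

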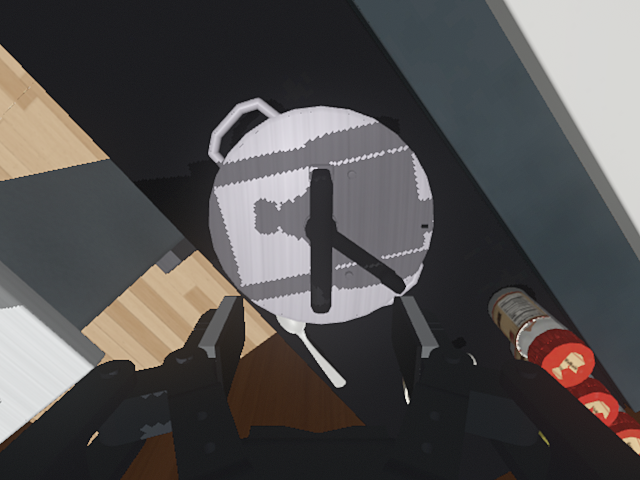

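The lids sit level on the rim (plate 0.097 everywhere). The lever tab is at px (403,290), world (0.498,-0.229), with the lever at about -0.63 rad. Next I go above the tab.

Request:
arm_command --commands '[[[0, 0, 0], [0, 0, -1], 40], [[0, 0, 0], [0, 0, -1], 40], [[0, 0, 0], [0, 0, -1], 40], [[0, 0, 0], [0, 0, -1], 40], [[0, 0, 0], [0, 0, -1], 40], [[0, 0, 0], [0, 0, -1], 40], [[0, 0, 0], [0, 0, -1], 40], [[0, 0, 0], [0, 0, -1], 40], [[0, 0, 0], [0, 0, -1], 40], [[0, 0, 0], [0, 0, 0], 40]]'

```text
time: 19.42
position: [0.4802, -0.1658, 0.2388]
tcp_rot: [0.609, 0.793, -0.0, -0.002]
ft_force: [0.7, -0.7, 0.3]
gripper_width: 0.0398
grip_force: 0.0
```

```bash
python3 - <<'E'
from h import *
go([.4981,-.2291,.16],15.1)
E
```

```text
t 19.425 pos [ 0.4802 -0.1658  0.2388] yaw 14.98 tilt 0.18 F [ 0.7 -0.7  0.3] w 0.03983481873177237 shift units [-1.099  0.019  1.311] rz -0.021
```

Request:
arm_command --commands '[[[-0.28, 0, 0], [0, 0, 0], 40], [[-0.28, 0, 0], [0, 0, 0], 40], [[-0.28, 0, 0.2], [0, 0, 0], 40], [[-0.26, 0.02, 0.3], [0, 0, -0.02], 40], [[0, 0, 0.4], [0, 0, 0], 40], [[0, 0, 0.4], [0, 0, 0], 40], [[0, 0, 0], [0, 0, 0], 40], [[0, 0, 0], [0, 0, 0], 40]]'

```text
time: 20.42
position: [0.4997, -0.2304, 0.1628]
tcp_rot: [0.608, 0.794, 0.0, 0.0]
ft_force: [0.6, 0.9, 0.8]
gripper_width: 0.0394
grip_force: 0.0
```

```bash
python3 - <<'E'
from h import *
go([.4981,-.2291,.112],15.1)
im,d,m=cap('wrist','w5.png')
C=cloud(m,d);Z=C[...,2];V=im.max(2)
c=np.array([.4812,-.1665]);k=(np.hypot(C[...,0]-.498,C[...,1]+.229)<.025)&(d>0)
l=k&(Z>.114)&(Z<.126)&(V<90); v,u=np.nonzero(l);Q=onz(m,u,v,.119)[:,:2];print(cv2.minAreaRect((Q*1000).astype(np.float32)))
E
```

```text
t 20.425 pos [ 0.4997 -0.2304  0.1628] yaw 15.13 tilt 0.03 F [0.6 0.9 0.8] w 0.03944808172502418 shift units [ 0.027 -0.02   0.847] rz 0.005
((497.1302795410156, -230.2649383544922), (9.274998664855957, 19.888826370239258), 15.073365211486816)
```

View pics/w5.png

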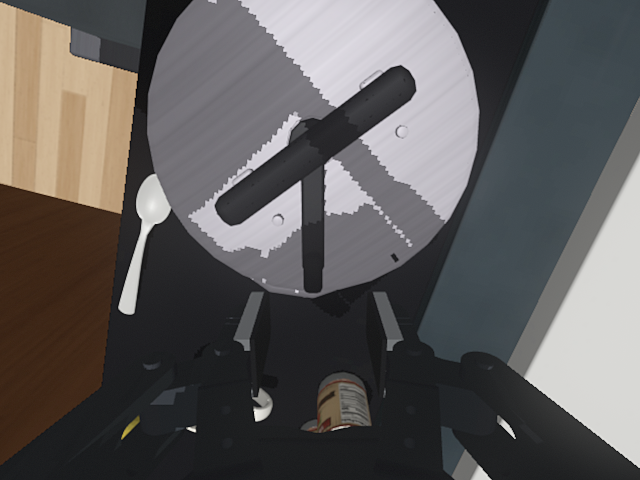

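The tab (313,280) lies between the fingers (mid ≈319), about 2 mm off. I correct, descend and pinch.

Request:
arm_command --commands '[[[0.02, -0.03, 0.2], [0, 0, 0], 40], [[0, 0, 0.25], [0, 0, 0], 40], [[0, 0, 0.25], [0, 0, 0], 40], [[0, 0, 0.12], [0, 0, 0], 40], [[0, 0, 0], [0, 0, 0], 40], [[0, 0, 0], [0, 0, 0], 40]]' --grip_force 20

```text
time: 21.22
position: [0.4976, -0.2292, 0.1136]
tcp_rot: [0.608, 0.794, 0.0, 0.0]
ft_force: [0.8, -0.2, -0.1]
gripper_width: 0.0401
grip_force: 0.0
```

```bash
python3 - <<'E'
from h import *
go([.4978,-.2296,.112],15.1)
E
```

```text
t 21.225 pos [ 0.4976 -0.2292  0.1136] yaw 15.17 tilt 0.04 F [ 0.8 -0.2 -0.1] w 0.040094951196564615 shift units [-0.008  0.001  0.027] rz 0.011
```

Request:
arm_command --commands '[[[0, 0, 0.02], [0, 0, 0], 8], [[0, 0, 0], [0, 0, 0], 8], [[0, 0, 0], [0, 0, 0], 8], [[0, 0, 0], [0, 0, 0], 8], [[0, 0, 0], [0, 0, 0], 8]]'

```text
time: 21.85
position: [0.4975, -0.2292, 0.1124]
tcp_rot: [0.608, 0.794, -0.0, 0.0]
ft_force: [0.2, -2.0, 1.4]
gripper_width: 0.0109
grip_force: 20.2
```

Pinched (10.9 mm). Next I swing it along the arc.

Request:
arm_command --commands '[[[0.002, 0.069, 0], [0, 0, -0.6], 8], [[0.002, 0.069, 0], [0, 0, -0.6], 8], [[0.002, 0.069, 0], [0, 0, -0.6], 8], [[0.002, 0.069, 0], [0, 0, -0.6], 8], [[0.002, 0.069, 0], [0, 0, -0.6], 8], [[0, 0, 0], [0, 0, 0], 8]]'

```text
time: 22.6
position: [0.5161, -0.2205, 0.1122]
tcp_rot: [0.476, 0.879, -0.0, -0.0]
ft_force: [-1.2, -0.7, 2.8]
gripper_width: 0.0108
grip_force: 20.3
```

```bash
python3 - <<'E'
from h import *
c=np.array([.4812,-.1665]);a=np.radians(-39);p=c+.0655*np.array([np.cos(a),np.sin(a)])
go([*p,.1124],51)
r=np.array(ctrl.state()['position'])[:2]-c;print(np.hypot(*r),np.degrees(np.arctan2(r[1],r[0])))
E
```

```text
t 22.6 pos [ 0.5161 -0.2205  0.1122] yaw 33.16 tilt 0.02 F [-1.2 -0.7  2.8] w 0.010811873075346928 shift units [ 0.032  0.339 -0.003] rz -2.974
0.06429160136296767 -57.09248787260977
```

Half way, on the arc with low forces. Second half.

Request:
arm_command --commands '[[[0.002, 0.068, 0], [0, 0, -0.6], 8], [[0.002, 0.068, 0], [0, 0, -0.6], 8], [[0.002, 0.068, 0], [0, 0, -0.6], 8], [[0.002, 0.068, 0], [0, 0, -0.6], 8], [[0.002, 0.068, 0], [0, 0, -0.6], 8], [[0, 0, 0], [0, 0, 0], 8], [[0, 0, 0], [0, 0, 0], 8], [[0, 0, 0], [0, 0, 0], 8]]'

```text
time: 23.6
position: [0.5309, -0.2068, 0.1121]
tcp_rot: [0.333, 0.943, 0.0, -0.0]
ft_force: [-2.8, 0.4, 2.7]
gripper_width: 0.0106
grip_force: 20.4
```

```bash
python3 - <<'E'
from h import *
c=np.array([.4812,-.1665]);a=np.radians(-39);p=c+.0655*np.array([np.cos(a),np.sin(a)])
go([*p,.1124],51)
r=np.array(ctrl.state()['position'])[:2]-c;print(np.hypot(*r),np.degrees(np.arctan2(r[1],r[0])))
E
```

```text
t 23.6 pos [ 0.5309 -0.2068  0.1121] yaw 51.12 tilt 0.04 F [-2.8  0.4  2.7] w 0.010625194406294157 shift units [-0.025  0.002 -0.006] rz 0.02
0.06398823886851647 -39.086787956029596
```

The lever is at about 0. I let go, rise, turn back to the bar orientation and check.

Request:
arm_command --commands '[[[0, 0, 0], [0, 0, 0], 40], [[0, 0, 0], [0, 0, 0], 40], [[0, 0, 0], [0, 0, 0], 40], [[0, 0, -0.4], [0, 0, 0], 40], [[0, 0, -0.6], [0, 0, 0], 40], [[0, 0, -0.6], [0, 0, 0], 40], [[0, 0, -0.4], [0, 0, 0], 40], [[0.3, 0, 0], [0, 0, 0], 60], [[0.4, 0, 0], [0, 0, 0], 60], [[0.37, 0, 0], [0, 0, 0], 60]]'

```text
time: 24.85
position: [0.4807, -0.1662, 0.2321]
tcp_rot: [0.333, 0.943, 0.0, 0.0]
ft_force: [0.2, -0.1, -1.1]
gripper_width: 0.0601
grip_force: 0.0
```

Request:
arm_command --commands '[[[0, 0, 0], [0, 0, 1], 60], [[0, 0, 0], [0, 0, 1], 60], [[0, 0, 0], [0, 0, 1], 60], [[0, 0, 0], [0, 0, 1], 60], [[0, 0, 0], [0, 0, 1], 60], [[0, 0, 0], [0, 0, 1], 60], [[0, 0, 0], [0, 0, 1], 60], [[0, 0, 0], [0, 0, 1], 60]]'

```text
time: 25.85
position: [0.4813, -0.1666, 0.232]
tcp_rot: [0.689, 0.725, 0.0, 0.0]
ft_force: [0.3, 0.2, 0.2]
gripper_width: 0.0601
grip_force: 0.0
```

Request:
arm_command --commands '[[[0, 0, 0], [0, 0, 1], 60], [[0, 0, 0], [0, 0, 1], 60], [[0, 0, 0], [0, 0, 1], 60], [[0, 0, 0], [0, 0, 1], 60], [[0, 0, 0], [0, 0, 1], 60], [[0, 0, 0], [0, 0, 1], 60], [[0, 0, 0], [0, 0, 1], 60], [[0, 0, 0], [0, 0, 0], 60], [[0, 0, 0], [0, 0, 0], 60]]'

```text
time: 26.98
position: [0.4812, -0.1666, 0.2321]
tcp_rot: [0.902, 0.432, 0.0, 0.0]
ft_force: [0.4, 0.2, -0.8]
gripper_width: 0.06
grip_force: 0.0
```

```bash
python3 - <<'E'
from h import *
im,d,m=cap('wrist','w6.png')
C=cloud(m,d);Z=C[...,2];V=im.max(2)
k=(np.hypot(C[...,0]-.4812,C[...,1]+.1662)<.11)&(d>0)
t=k&(abs(Z-.098)<.006)&(V>100);P=C[t];print('plate',np.median(P[:,2]),'slope',np.linalg.lstsq(np.c_[P[:,:2]-[.4812,-.1662],np.ones(len(P))],P[:,2],rcond=None)[0])
b=k&(Z>.142)&(Z<.162);n,L,st,ce=cv2.connectedComponentsWithStats(b.astype(np.uint8));b=L==1+st[1:,4].argmax()
v,u=np.nonzero(b);Q=onz(m,u,v,.152)[:,:2];r=cv2.minAreaRect((Q*1000).astype(np.float32));print('bar',r)
c=np.array(r[0])/1000
l=k&(Z>.112)&(Z<.126)&(V<90); v,u=np.nonzero(l);Q=onz(m,u,v,.119)[:,:2]
Q=Q[np.hypot(*(Q-c).T)>.05];q=cv2.minAreaRect((Q*1000).astype(np.float32));print('tab',q,np.degrees(np.arctan2(*(np.array(q[0])/1000-c)[::-1])))
go([*c,.136],-39)
E
```

```text
plate 0.0968012321406489 slope [-0.00043221 -0.001746    0.09675062]
bar ((481.7040100097656, -166.48117065429688), (90.39547729492188, 13.672859191894531), 50.70674514770508)
tab ((533.0447998046875, -205.71913146972656), (10.705849647521973, 20.732933044433594), 51.20356750488281) -37.38940806578253
t 27.025 pos [ 0.4812 -0.1667  0.2321] yaw -38.77 tilt 0.01 F [ 0.8 -0.5  0.7] w 0.06015507578166074 shift units [0.007 0.004 1.602] rz 0.039
```

The bar is aligned and the lever lies within about 0.03 rad of release, both lids still level. I descend and grip.

Request:
arm_command --commands '[[[0, 0, 0.3], [0, 0, 0.04], 50], [[0, 0, 0.4], [0, 0, 0], 50], [[0, 0, 0.4], [0, 0, 0], 50], [[0, 0, 0.3], [0, 0, 0], 50], [[0, 0, 0.2], [0, 0, 0], 50], [[0, 0, 0], [0, 0, 0], 50], [[0, 0, 0], [0, 0, 0], 40]]' --grip_force 70

```text
time: 27.9
position: [0.4819, -0.167, 0.1368]
tcp_rot: [0.903, 0.43, 0.0, 0.001]
ft_force: [0.3, -0.3, 0.1]
gripper_width: 0.0403
grip_force: 0.0
```

```bash
python3 - <<'E'
from h import *
go([.4815,-.1665,.136],-39)
E
```

```text
t 27.9 pos [ 0.4819 -0.167   0.1368] yaw -39.07 tilt 0.09 F [ 0.3 -0.3  0.1] w 0.040256828200393384 shift units [ 0.003 -0.01   0.014] rz -0.011
```

Request:
arm_command --commands '[[[0, 0, 0], [0, 0, 0], 5], [[0, 0, 0], [0, 0, 0], 5], [[0, 0, 0], [0, 0, 0], 5], [[0, 0, 0], [0, 0, 0], 5], [[0, 0, 0], [0, 0, 0], 5]]'

```text
time: 28.52
position: [0.482, -0.1671, 0.137]
tcp_rot: [0.903, 0.43, 0.001, 0.001]
ft_force: [0.5, -0.2, 5.0]
gripper_width: 0.0125
grip_force: 68.6
```

Now lift slowly, straight up.

Request:
arm_command --commands '[[[0, 0, -0.06], [0, 0, 0], 5], [[0, 0, -0.08], [0, 0, 0], 5], [[0, 0, -0.1], [0, 0, 0], 5], [[0, 0, -0.12], [0, 0, 0], 5], [[0, 0, -0.15], [0, 0, 0], 5], [[0, 0, -0.15], [0, 0, 0], 5], [[0, 0, -0.2], [0, 0, 0], 5]]'

```text
time: 29.4
position: [0.4811, -0.1666, 0.1884]
tcp_rot: [0.903, 0.43, -0.0, -0.0]
ft_force: [0.5, -0.4, -2.5]
gripper_width: 0.0126
grip_force: 68.3
```

Request:
arm_command --commands '[[[0, 0, -0.25], [0, 0, 0], 5], [[0, 0, -0.25], [0, 0, 0], 5], [[0, 0, -0.2], [0, 0, 0], 5], [[0, 0, -0.1], [0, 0, 0], 5], [[0, 0, 0], [0, 0, 0], 5], [[0, 0, 0], [0, 0, 0], 5], [[0, 0, 0], [0, 0, 0], 5], [[0, 0, 0], [0, 0, 0], 5]]'

```text
time: 30.4
position: [0.481, -0.1665, 0.2352]
tcp_rot: [0.903, 0.43, -0.0, -0.0]
ft_force: [0.3, 0.7, -2.1]
gripper_width: 0.0123
grip_force: 68.3
```

```bash
python3 - <<'E'
from h import *
go([.4815,-.1665,.236],-39)
im,d,m=cap('scene'); 
cv2.imwrite('pics/s2.png',cv2.resize(im[150:350,290:490,::-1],None,fx=3,fy=3))
E
```

```text
t 30.4 pos [ 0.481  -0.1665  0.2352] yaw -39.07 tilt 0.06 F [ 0.3  0.7 -2.1] w 0.012338910345839553 shift units [ 0.006  0.007 -0.014] rz -0.012
```

View pics/s2.png

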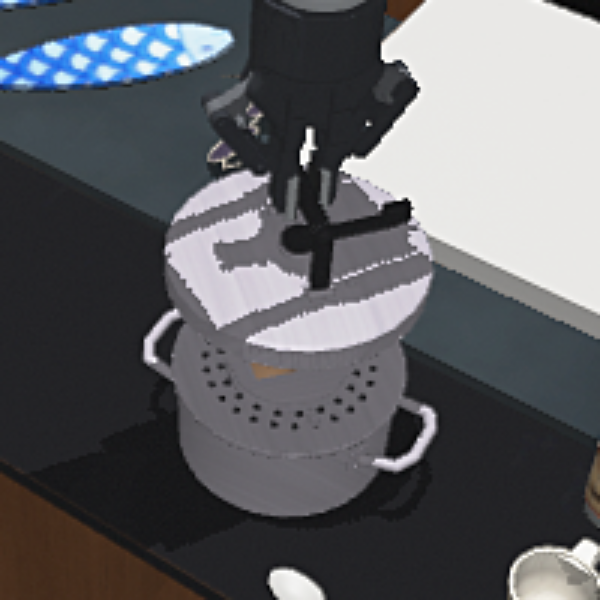

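The cover is held level about 10 cm above the pot (crop 300,265). The perforated lid stays seated on the rim (290,400), and the load has dropped from 4.4 to 2.3 N. I hand in.

```bash
python3 -c "
from cell import ctrl
print(ctrl.job_done())"
```

```text
the job is handed in; nothing more can be done
None
```

The job is handed in: the straining lid is seated on the pot, the lever is at release, and the gripper holds the cover level about 10 cm above it; no verdict came back.

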